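# Clamp the punch and hold the loupe over its tip

## Task

The punch lying in the vee block on the inspection plate is ready for an edge check. First bring the handle of the toggle clamp all the way down so that the clamp holds the punch; then pick up the hand loupe by its handle and hold it level with the lens centred over the end of the punch's thin point, at the focal height marked by the scriber point of the surface gauge. Finish while still holding the loupe there in the air, steady and touching nothing else, and leave the punch, the gauge setting and the other tools on the counter as they are.

Things in the scene. Friction and masses are not known exactly. Their poses are not given: they have to be found in the camera images.
- fixture: Inspection fixture, fixed: steel plate 300 (x) by 200 (y) by 18 mm. Origin on the counter; z up, x away from the robot at yaw 0; plate covers x -125 to +175, y +-100 mm. On it: a vee block 50 (x) by 70 (y) by 36 mm high centred at x +30, y 0, groove along y; and the toggle clamp's frame, 28 mm wide, at x -78 to -19, y 0, its top 88 mm (link 100 mm) above the counter.
- clamp_pivot (a point): Pivot of the toggle clamp's handle, on the fixture at x -55, y 0 and 70 mm above the counter. The handle turns about the fixture's y axis there.
- clamp_handle (a joint): Handle angle of the toggle clamp: 0 fully down at its stop (level, pointing to the fixture's -x, clamp closed); about 0.85 to 1.1 (50 to 63 degrees up) at the start; 1.2 upper stop. Grip point = pivot + 95 mm * (-cos, 0, sin of the angle) in the fixture's axes. It stays where it is left; friction needs about 3 to 6 N at the grip. Fully down means under 0.08.
- clamp_grip (a point): Point on the axis of the handle's round black grip, 95 mm from the pivot; the grip is 19 mm in diameter and runs from 45 to 125 mm from the pivot.
- clamp_bar: The clamp's steel bar, 70 mm long, 16 mm wide, with a rubber-tipped spindle, linked to the handle. Origin at its pivot, fixture x -28, y 0, 79 mm above the counter. Handle up: bar about upright. Handle fully down: bar level towards the vee block, top about 91 mm above the counter, its sprung rubber tip pressing on the punch at fixture x +30, y 0.
- punch: Grey carbide punch lying loose in the vee block: shank 20 mm diameter, 80 mm long, a 26 mm head at one end and a thin point, 12 mm diameter by 24 mm long, at the other. Origin on its axis (48 mm above the counter), 62 mm from the point's end; its y axis runs along it towards the point.
- punch_tip (a point): Centre of the end face of the punch's thin point, 48 mm above the counter, sticking out beyond the +y end of the vee block. The lens is to be centred (seen from above) over this.
- gauge: Surface gauge standing fixed on the plate behind the punch's point: dark steel base 66 by 50 mm, 24 mm high, round spindle 10 mm in diameter rising to 247 mm above the counter. Origin under the base's centre, 18 mm above the counter.
- scriber_point (a point): Tip of the surface gauge's scriber: a level 6 mm rod on the spindle, at a height that differs each time (about 130 to 175 mm above the counter), pointing towards the robot, its tip 40 to 65 mm beyond the punch's point seen from above. The tip's height marks the focal height for the lens centre. The scriber slides on the spindle if pushed (6 N): do not touch it.
- loupe: Hand loupe, black plastic, clear lens, lying flat and loose on the counter left or right of the fixture, about 0.14 kg: round frame 64 mm diameter, 14 mm high; straight square handle 20 mm wide and high, from 32 to 150 mm from the lens centre along the body's -x. Origin at the lens centre on the underside; z is the lens axis. Centre of mass about 72 mm from the lens centre.
- loupe_lens (a point): Centre of the lens, 7 mm above the loupe's underside.
- loupe_grip (a point): Good grip point in the handle, 80 mm from the lens centre along -x, 10 mm above the underside. Grip across the handle (20 mm wide).
- wrench: Bystander: steel open-ended wrench 190 mm long lying on the counter, to the right of the fixture if the loupe is on the left, and the other way round. Origin on the counter, under it.
- gold_punch: Bystander: punch with a gold-tinted coating standing head up in a fixed wooden block 120 by 70 mm, 40 mm high. Origin at the lower end of its axis, on the hole's floor 6 mm above the counter; it rises to 116 mm.
- bushing: Bystander: white flanged die bushing 44 mm in diameter, 32 mm high, standing on the counter nearer the robot than the fixture. Origin under its centre.
- key_plate: Bystander: blued steel key plate 90 by 50 by 10 mm lying on the counter nearer the robot than the fixture. Origin under its centre.
- setup_block: Bystander: drilled steel setup block 75 by 50 by 25 mm on the counter. Origin under its centre.
There are look-alikes about, which are no part of the job. There is more than one size of the loupe; the job needs the smaller. Several things have the shape of the punch; the one meant has the colours described above.

How it is judged:
By the outcome, as a careful person would: the job done as asked, in the order asked, and still so for the second after the job is handed in, while the arm keeps its last pose, push and grip.
It also fails if it takes over 48 s, if anything falls off the work surface, if the arm or the gripper's body presses on something with over 40 N, if the wrist force passes 120 N, or if a joint passes its speed limit or range.

## Robot

A 6-joint arm with a two-finger parallel gripper is mounted at the origin on the work surface. World frame = base frame: x ahead of the robot, y to its left, z up, the work surface at z = 0. Lengths are in m, angles in rad, forces in N, time in s.
With the tool pointing down it reaches from about 0.35 to 0.775 m from the base axis. Payload 7.3 kg.
Tool frame: the origin (TCP) lies between the finger pads; the fingertips stand 17 mm ahead of it and the grasp point (between the pads) lies 2 mm behind it; z points along the fingers, y is the direction in which the jaws open and shut (so a half turn about z gives the same grasp; the last joint's range is limited). The gripper opens to 92 mm and grips with 3 to 60 N. Pads are 19 mm wide; open, the fingers measure 130 mm over their backs; the gripper's body (75 mm by 190 mm) begins 47 mm behind the grasp point.
Start: joints at [-1.423, 0.342, 1.524, -0, 1.275, -0.146], TCP at [0.152, -0.503, 0.244] pointing down, gripper open.
Joint ranges: [-2.53, 2.53], [-0.77, 2.02], [0.04, 2.7], [-1, 4.14], [0.28, 2.66], [-3.11, 3.11]. Speed limits (rad/s): [2.57, 2.57, 3.14, 3.14, 3.14, 3.14].

## Interface

Orientations are given as [roll, pitch, yaw] about the fixed x, y, z axes, in that order (R = Rz(yaw) Ry(pitch) Rx(roll)).
In Python, from cell import sensors, vision, hand_in gives the robot as it stands.
- The arm moves only by the tool step_arm, never from a script. Its argument "series" is a list of rows, each a list of 5 numbers: the opening, from 0 (shut) to 1 (fully open), then the shift along the world's x, y, z each as a share of 25 mm, from -1 to 1, then the turn about the world's z as a share of 0.08 rad, from -1 to 1. A call has 1 to 12 rows; each row shifts and turns the commanded pose from where the row before left it; what a row does not reach is not made up. A row lasts 1/10 s, in which the tool goes at most 50 mm and 8.59 degrees, less where a joint would pass 70% of its speed; a pose out of reach is approached as far as the arm can. A call with a number of a shift or a turn outside -1 to 1 is refused whole. A call with a gripper value outside its range is refused whole. The fingers move at their own pace and stop on an object; "squeeze" is the grip in N (left out, the last holds). Time passes only in rows, so rows that do not move let the fingers close. It gives the time, the measured TCP pose, the force and the opening at its end, in the units of the state.
- sensors.observe(): the state, without advancing time (a new reading comes with each control period).
- vision.read_camera(name): name is "scene" or "top"; returns a dict with "pixels" (420x560x3 uint8, blue, green, red), "range_z" (420x560 float32, m along the optical axis (not along the pixel's ray), 0 where there is no reading), "camera_matrix" (3x3 intrinsics, pixels), "pose" (4x4, takes a point from camera to world coordinates). Camera axes: x right, y down, z forward; pixel columns grow to the right and rows downward; lengths in m; the calibration is good to about 2 mm. A picture is of the moment at which its call begins.
- hand_in(): hands the job in, once; it reports no verdict.
The state is a dict: "time": time; "qpos": joint angles; "qvel": joint speeds; "joint_efforts": joint torques, N m; "tool_pos": TCP position; "tool_rot": TCP orientation; "contact_force": force on the tool from outside, world axes, zero at the start; "torque": the same for the moment, N m; "opening": finger opening in m.
Only numpy, scipy, OpenCV 4.12 (cv2) and the standard library are available. Lean on these libraries where they do the work, as an engineer would, in place of code of your own. Each camera call takes 0.05 s, during which the arm holds its last target.

## Working session

There is one attempt and no reset: what is moved stays moved. The work goes in short steps, Python scripts to look and compute and a tool call to move; the robot and the scene stay as the last step left them, time stands still between calls to the robot, and variables do not carry over. Pictures are saved under pics/ and viewed, and the job is handed in when it is done.

Besides the shell and the picture viewer there is one more tool, called after "Request:" as name(argument=value, ...) on one line, values as JSON. step_arm: Moves the arm, as the interface text tells. Its arguments: {"type":"object","properties":{"series":{"type":"array","items":{"type":"array","items":{"type":"number","minimum":-1,"maximum":1}}},"squeeze":{"type":"number"}},"required":["series"]}

```bash
mkdir -p pics; ls
cat > h.py <<'E'
import numpy as np, cv2
from cell import sensors, vision
def grab(name,tag):
    d=vision.read_camera(name)
    np.savez(f'{tag}.npz',**{k:np.asarray(v) for k,v in d.items()})
    cv2.imwrite(f'pics/{tag}.png',d['pixels'])
    return d
def load(tag): return dict(np.load(f'{tag}.npz'))
def cloud(d):
    K=d['camera_matrix'];T=d['pose'];z=d['range_z']
    v,u=np.mgrid[:z.shape[0],:z.shape[1]]
    P=np.stack([(u-K[0,2])/K[0,0]*z,(v-K[1,2])/K[1,1]*z,z],-1)
    W=P@T[:3,:3].T+T[:3,3]; W[z==0]=np.nan
    return W
def ray(d,u,v,h):
    K=d['camera_matrix'];T=d['pose']
    r=T[:3,:3]@np.array([(u-K[0,2])/K[0,0],(v-K[1,2])/K[1,1],1]);o=T[:3,3]
    return o+r*(h-o[2])/r[2]
def proj(d,p):
    K=d['camera_matrix'];T=d['pose']
    c=T[:3,:3].T@(np.asarray(p)-T[:3,3]); return K[:2,:2]@(c[:2]/c[2])+K[:2,2]
E
python3 - <<'E'
from h import *
for n in('top','scene'):
    d=grab(n,n+'0'); print(n,d['pose'].round(3),d['camera_matrix'].round(1))
print(sensors.observe())
E
```

```text
pics
top [[ 0.005 -0.982  0.189  0.314]
 [-1.    -0.006 -0.005 -0.144]
 [ 0.006 -0.189 -0.982  1.461]
 [ 0.     0.     0.     1.   ]] [[474.2   0.  283.4]
 [  0.  474.2 210.6]
 [  0.    0.    1. ]]
scene [[-0.804  0.454 -0.384  0.981]
 [ 0.594  0.631 -0.499  0.392]
 [ 0.016 -0.629 -0.777  0.923]
 [ 0.     0.     0.     1.   ]] [[420.4   0.  285.3]
 [  0.  420.4 216.9]
 [  0.    0.    1. ]]
{'time': 0.1, 'qpos': array([-1.42298464e+00,  3.42650840e-01,  1.52489872e+00,  2.29208205e-05,
        1.27540890e+00, -1.46036709e-01]), 'qvel': array([ 1.36004332e-03, -1.68014296e-03, -1.30324396e-03,  4.59824130e-05,
        5.52906030e-04,  6.68500997e-04]), 'joint_efforts': array([ 1.91415580e-03, -4.32004309e+01, -2.44694370e+01,  7.19506200e-02,
        5.25958103e-02, -4.42281407e-05]), 'tool_pos': array([ 0.15201972, -0.5021622 ,  0.24312354]), 'tool_rot': array([-3.14024457e+00, -2.20436565e-04,  2.93841562e-01]), 'contact_force': array([ 0.52068044, -0.13862276,  0.78374422]), 'torque': array([-0.02672407,  0.03947832, -0.00176282]), 'opening': 0.09160771512383582}
```

View pics/top0.png

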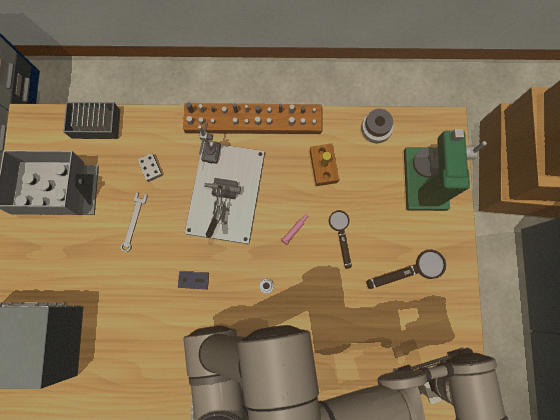

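View pics/scene0.png

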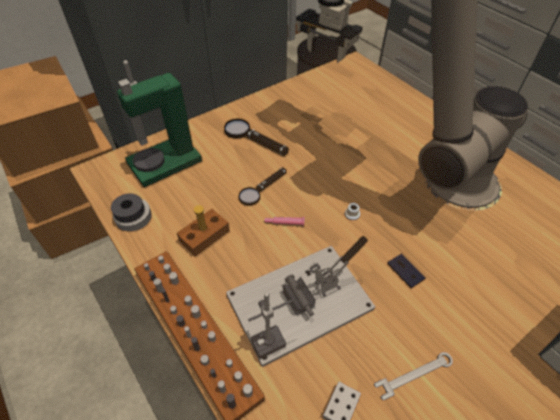

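The top view shows the fixture plate at about (225,195). There are two loupes, one at lens (340,220) and a bigger one at (430,264). A pink punch lies at (295,229), the gold one stands at (326,157), and the wrench is at (133,222). I'll take crops next.

Run:
```python
from h import *
d=load('top0');im=d['pixels']
cv2.imwrite('pics/c1.png',cv2.resize(im[115:255,170:280],None,fx=5.2,fy=4.28*1,interpolation=cv2.INTER_CUBIC) if 0 else cv2.resize(im[120:255,170:280],None,fx=4.4,fy=4.4,interpolation=cv2.INTER_CUBIC))
cv2.imwrite('pics/c2.png',cv2.resize(im[195:300,310:460],None,fx=5,fy=5,interpolation=cv2.INTER_CUBIC))
s=load('scene0');im=s['pixels']
cv2.imwrite('pics/c3.png',cv2.resize(im[230:365,220:390],None,fx=4.4,fy=4.4,interpolation=cv2.INTER_CUBIC))
```

```text
(no output)
```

View pics/c1.png

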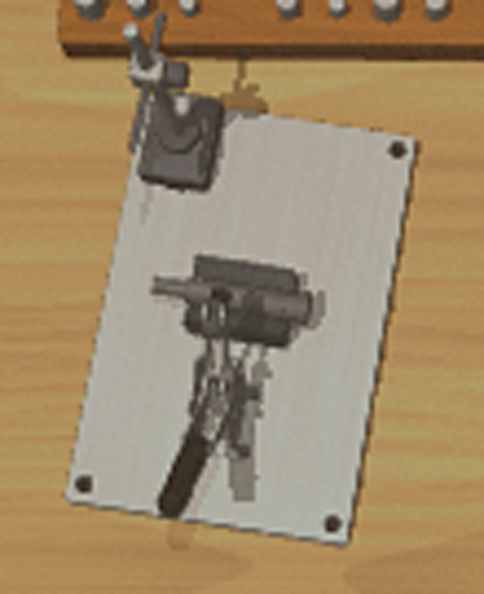

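View pics/c2.png

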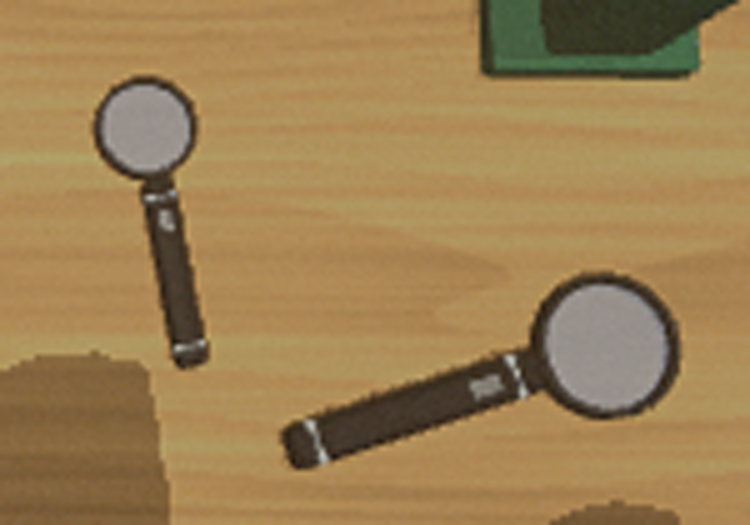

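View pics/c3.png

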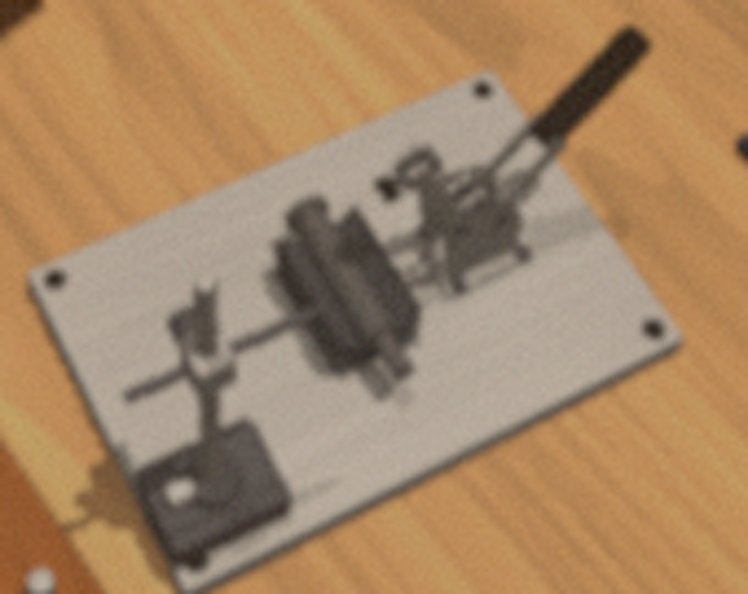

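```bash
cat > m1.py <<'E'
from h import *
d=load('top0');im=d['pixels'];W=cloud(d)
hsv=cv2.cvtColor(im,cv2.COLOR_BGR2HSV)
# plate
m=((hsv[...,1]<45)&(hsv[...,2]>140)).astype(np.uint8)
m[:, :170]=0;m[:,280:]=0;m[:138]=0;m[255:]=0
c=max(cv2.findContours(cv2.morphologyEx(m,cv2.MORPH_CLOSE,np.ones((5,5))),0,2)[0],key=cv2.contourArea)
P=np.array([ray(d,u,v,.018)[:2] for u,v in c[:,0]])
r=cv2.minAreaRect(P.astype(np.float32)*1000); print('rect',r, cv2.boxPoints(r))
# loupes
K=d['camera_matrix']
dark=((hsv[...,2]<95)).astype(np.uint8)
n,l,st,ce=cv2.connectedComponentsWithStats(dark)
for i in range(1,n):
    if st[i,4]>60 and 310<ce[i][0]<460 and 200<ce[i][1]<300: print(st[i],ce[i])
for bx in((315,205,365,238),(405,240,455,285)):
    sub=(hsv[...,1]<60)&(hsv[...,2]>120); mm=np.zeros_like(dark); mm[bx[1]:bx[3],bx[0]:bx[2]]=sub[bx[1]:bx[3],bx[0]:bx[2]]
    cc=max(cv2.findContours(mm,0,2)[0],key=cv2.contourArea)
    Q=np.array([ray(d,u,v,.009)[:2] for u,v in cc[:,0]])*1000
    print('lens',cv2.minEnclosingCircle(cc),cv2.minEnclosingCircle(Q.astype(np.float32)))
E
python3 m1.py
```

```text
rect ((652.1885375976562, 31.75946807861328), (197.90916442871094, 297.3517150878906), 81.30099487304688) [[490.2567   -43.57051 ]
 [784.18787  -88.543076]
 [814.12036  107.08945 ]
 [520.1892   152.06201 ]]
[329 211  22  58 302] [342.84437086 242.20529801]
[373 250  73  37 576] [406.10416667 271.74305556]
lens ((338.5, 220.5), 8.746527671813965) ((563.8530883789062, -323.07733154296875), 27.03495216369629)
lens ((430.5, 264.0), 12.500100135803223) ((430.3765869140625, -602.4006958007812), 37.30556106567383)
```

```bash
cat > m2.py <<'E'
from h import *
o=np.array([.6275,.0355]);yw=-.152
ex=np.array([np.cos(yw),np.sin(yw)]);ey=np.array([-ex[1],ex[0]])
def fx(W): 
    q=W[...,:2]-o; return np.stack([q@ex,q@ey,W[...,2]],-1)*1000
if __name__=='__main__':
    for t in('top0','scene0'):
        d=load(t);F=fx(cloud(d));im=d['pixels'];hsv=cv2.cvtColor(im,cv2.COLOR_BGR2HSV)
        inb=(F[...,0]>-200)&(F[...,0]<200)&(abs(F[...,1])<110)
        print(t,'plate z',np.nanmedian(F[...,2][inb&(hsv[...,2]>150)&(hsv[...,1]<45)]))
        g=(F[...,0]<-60)&(F[...,0]>-190)&(abs(F[...,1])<45)&(F[...,2]>60)&(hsv[...,2]<80)
        p=F[g];p=p[np.argsort(p[:,2])]
        print('handle',len(p));print(p[::max(1,len(p)//14)].round())
        g=(abs(F[...,0]-30)<14)&(F[...,1]>25)&(F[...,1]<95)&(F[...,2]>36)&(F[...,2]<80)
        p=F[g];p=p[np.argsort(p[:,1])];print('tip');print(p[::max(1,len(p)//20)].round())
        g=(F[...,0]>30)&(F[...,1]>0)&(F[...,2]>100)&(F[...,0]<190)&(F[...,1]<110)
        p=F[g];vu=np.argwhere(g);i=np.argsort(p[:,0]);print('scriber');print(np.c_[p,vu][i][::max(1,len(p)//25)].round())
E
python3 m2.py
```

```text
top0 plate z 17.722455133774904
handle 122
[[ -64.  -13.   63.]
 [ -62.    9.   86.]
 [ -84.   -2.  115.]
 [ -86.    5.  122.]
 [ -92.   -6.  130.]
 [ -97.   -7.  131.]
 [-103.   -0.  138.]
 [-104.    1.  144.]
 [-111.    5.  148.]
 [-113.   -2.  154.]
 [-115.    3.  159.]
 [-137.   -2.  161.]
 [-136.    4.  164.]
 [-129.   -4.  167.]
 [-132.   -5.  169.]
 [-131.    3.  171.]]
tip
[[38. 25. 57.]
 [31. 27. 60.]
 [22. 27. 42.]
 [21. 28. 58.]
 [25. 29. 57.]
 [33. 30. 59.]
 [37. 32. 55.]
 [27. 33. 56.]
 [30. 33. 56.]
 [34. 34. 55.]
 [22. 35. 52.]
 [32. 36. 59.]
 [30. 40. 53.]
 [29. 43. 54.]
 [26. 45. 55.]
 [36. 48. 49.]
 [32. 50. 51.]
 [28. 52. 54.]
 [27. 54. 56.]
 [33. 55. 57.]
 [26. 59. 47.]]
scriber
[[ 87.  64. 174. 154. 200.]
 [ 98.  66. 176. 150. 200.]
 [108.  63. 174. 147. 202.]
 [119.  68. 174. 143. 201.]
 [127.  65. 180. 140. 202.]
 [132.  58. 178. 139. 205.]
 [132.  71. 187. 137. 200.]
 [134.  58. 181. 138. 205.]
 [135.  54. 169. 139. 207.]
 [136.  42. 172. 139. 211.]
 [137.  62. 210. 133. 202.]
 [138.  66. 131. 142. 205.]
 [138.  65. 122. 143. 206.]
 [138.  63. 222. 131. 201.]

[... 1089 characters left out ...]
 [102.  70. 181. 302. 287.]
 [112.  69. 175. 305. 282.]
 [124.  69. 178. 307. 277.]
 [135.  71. 186. 308. 272.]
 [138.  77. 184. 312. 272.]
 [140.  77. 186. 312. 271.]
 [142.  76. 185. 312. 270.]
 [143.  74. 186. 311. 269.]
 [143.  72. 219. 302. 268.]
 [145.  71. 145. 320. 268.]
 [145.  71. 207. 305. 267.]
 [146.  72. 197. 308. 267.]
 [147.  71. 141. 321. 267.]
 [147.  71. 222. 302. 266.]
 [148.  68. 127. 323. 266.]
 [148.  69. 211. 304. 265.]
 [149.  46. 185. 301. 260.]
 [149.  67. 220. 301. 264.]
 [151.  45. 180. 302. 259.]
 [152.  43. 179. 302. 258.]
 [153.  64. 183. 310. 262.]
 [154.  71. 179. 314. 263.]
 [164.  69. 176. 316. 258.]
 [174.  68. 175. 318. 253.]
 [184.  66. 178. 319. 248.]]
```

Choices so far:
- **Loupe:** candidates are lens (340,220), r≈27 mm inner, and lens (430,264), r≈37 mm. I choose the first because it is smaller, and crop c2 confirms it.
- **Punch:** candidates are the grey one in the vee at (212,186), the pink one at (295,229), and the gold one at (326,157). I choose the grey one, and crop c1 confirms it.
- **Handle angle:** about 0.88.

I'll close the clamp first, with shut fingers.

Request:
step_arm(series=[[0,0.56,0.78,0.05,-0.2],[0,0.56,0.78,0.05,-0.2],[0,0.56,0.78,0.05,-0.2],[0,0.56,0.78,0.05,-0.2],[0,0.56,0.78,0.05,-0.2],[0,0.56,0.78,0.05,-0.2],[0,0.56,0.78,0.05,-0.2],[0,0.56,0.78,0.05,-0.2],[0,0.56,0.78,0.05,-0.2],[0,0.56,0.78,0.05,-0.2],[0,0.56,0.78,0.05,-0.2],[0,0.56,0.78,0.05,-0.2]], squeeze=20)

```text
time: 1.3
tool_pos: [0.3204, -0.2675, 0.2586]
tool_rot: [-3.141, 0.0, 0.101]
contact_force: [0.4, -0.6, 0.4]
opening: 0.0019
```

Request:
step_arm(series=[[0,0.56,0.78,0.05,-0.2],[0,0.56,0.78,0.05,-0.2],[0,0.56,0.78,0.05,-0.2],[0,0.56,0.78,0.05,-0.2],[0,0.56,0.78,0.05,-0.2],[0,0.56,0.78,0.05,-0.2],[0,0.56,0.78,0.05,-0.2],[0,0.56,0.78,0.05,-0.2],[0,0.56,0.78,0.05,-0.2],[0,0.56,0.78,0.05,-0.2],[0,0.56,0.78,0.05,-0.2],[0,0.56,0.78,0.05,-0.2]])

```text
time: 2.5
tool_pos: [0.4883, -0.0336, 0.2734]
tool_rot: [3.142, 0.001, -0.091]
contact_force: [1.0, -0.3, -0.3]
opening: 0.001
```

Request:
step_arm(series=[[0,0.58,0.81,0,-0.19],[0,0.58,0.81,0,-0.19],[0,0.58,0.81,0,-0.19],[0,0.58,0.81,0,-0.19],[0,0,0,-0.6,0],[0,0,0,0,0]])

```text
time: 3.1
tool_pos: [0.5451, 0.0471, 0.2565]
tool_rot: [3.141, 0.005, -0.15]
contact_force: [-0.2, -0.7, -0.7]
opening: 0.0006
```

Run:
```python
from h import *
from m2 import *
d=grab('scene','s1');s=sensors.observe();print(s['tool_pos'],s['tool_rot'],fx(s['tool_pos']))
cv2.imwrite('pics/s1c.png',cv2.resize(d['pixels'][180:365,200:430],None,fx=3.2,fy=3.2,interpolation=cv2.INTER_CUBIC))
```

```text
[0.54532148 0.0466607  0.25757198] [ 3.14104762  0.00323951 -0.15045078] [-82.92092621  -1.41106862 257.57197732]
```

View pics/s1c.png

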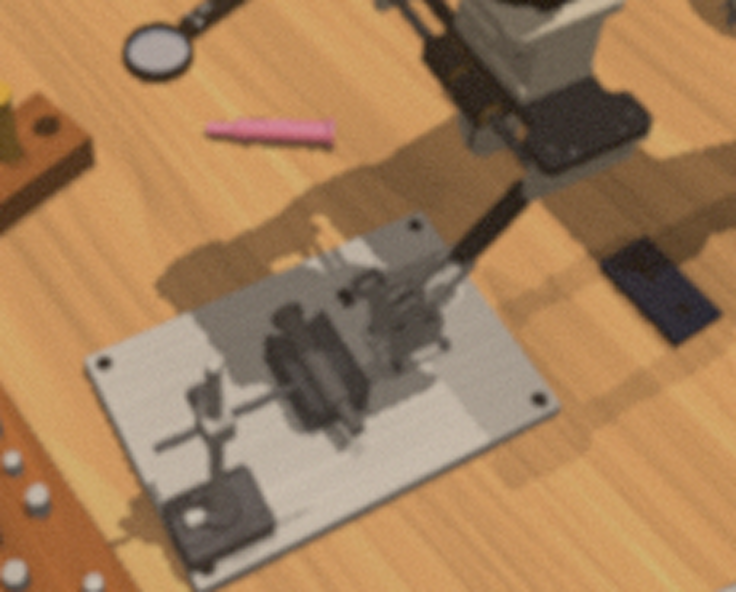

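Run:
```python
from h import *
from m2 import *
d=load('s1')
for z in(.24,.257,.306): print((proj(d,[.5453,.0467,z])-[200,180])*3.2)
F=fx(cloud(d))
for u,v in((385,285),(470,100),(520,120),(590,120),(640,120),(520,165),(510,200),(470,250),(400,290)):
    print(u,v,F[180+int(v/3.2),200+int(u/3.2)].round())
```

```text
[481.04071868 139.71769921]
[484.66701313 123.25600208]
[495.77361885  72.83715662]
385 285 [-56. -45.  20.]
470 100 [-46.  20. 324.]
520 120 [-91.  19. 279.]
590 120 [-85.  77. 347.]
640 120 [-110.   91.  348.]
520 165 [-230. -107.    2.]
510 200 [-116.    3.  160.]
470 250 [-85.   7. 122.]
400 290 [-38.  -2.  91.]
```

Request:
step_arm(series=[[0,0,0.05,-1,0],[0,0,0,-1,0],[0,0,0,-1,0],[0,0,0,-0.92,0],[0,0,0,0,0]])

```text
time: 3.65
tool_pos: [0.5442, 0.0472, 0.1585]
tool_rot: [3.141, 0.006, -0.152]
contact_force: [-0.8, 0.7, -0.2]
opening: 0.0003
```

Request:
step_arm(series=[[0,-0.19,0.03,0,0],[0,-0.19,0.03,0,0],[0,-0.2,0.03,-0.14,0],[0,-0.2,0.03,-0.14,0],[0,-0.2,0.03,-0.14,0],[0,-0.2,0.03,-0.14,0]])

```text
time: 4.25
tool_pos: [0.5166, 0.0523, 0.1468]
tool_rot: [-3.141, -0.002, -0.151]
contact_force: [3.3, -0.6, 0.8]
opening: 0.0006
```

Request:
step_arm(series=[[0,-0.18,0.03,-0.21,0],[0,-0.18,0.03,-0.21,0],[0,-0.18,0.03,-0.21,0],[0,-0.18,0.03,-0.21,0]])

```text
time: 4.65
tool_pos: [0.4981, 0.0553, 0.1252]
tool_rot: [3.141, 0.0, -0.151]
contact_force: [1.8, -0.6, 2.4]
opening: 0.0007
```

Request:
step_arm(series=[[0,-0.08,0.01,-0.21,0],[0,-0.08,0.01,-0.21,0],[0,-0.08,0.01,-0.21,0],[0,-0.08,0.01,-0.21,0],[0,-0.08,0.01,-0.21,0]])

```text
time: 5.15
tool_pos: [0.4887, 0.0564, 0.0992]
tool_rot: [3.141, -0.001, -0.151]
contact_force: [2.1, 0.3, 2.5]
opening: 0.0005
```

Request:
step_arm(series=[[0,0,0,-0.12,0],[0,0,0,-0.08,0],[0,0,0,0,0]])

```text
time: 5.45
tool_pos: [0.4881, 0.0565, 0.096]
tool_rot: [3.141, 0.0, -0.151]
contact_force: [-6.0, -0.2, 19.3]
opening: 0.0002
```

Request:
step_arm(series=[[0,0,0,0.5,0],[0,0,0,1,0],[0.5,0,0,1,0],[0.6,0,-0.5,1,0],[0.6,0,-1,0.5,0],[0.6,0,-1,0,0],[0.6,0,-1,0,0],[0.6,0,-1,0,0]])

```text
time: 6.25
tool_pos: [0.4877, -0.0568, 0.194]
tool_rot: [-3.141, 0.002, -0.151]
contact_force: [0.5, 0.8, -1.0]
opening: 0.0436
```

```bash
cat > m3.py <<'E'
from h import *
from m2 import *
for t in('top','scene'):
    d=grab(t,t+'2');F=fx(cloud(d));hsv=cv2.cvtColor(d['pixels'],cv2.COLOR_BGR2HSV)
    g=(F[...,0]<-85)&(F[...,0]>-190)&(abs(F[...,1])<25)&(F[...,2]>45)&(F[...,2]<200)
    p=F[g];print('handle',len(p));p=p[np.argsort(p[:,0])];print(p[::max(1,len(p)//10)].round())
im=load('scene2')['pixels'];cv2.imwrite('pics/s2c.png',cv2.resize(im[180:365,200:430],None,fx=3.2,fy=3.2,interpolation=cv2.INTER_CUBIC))
im=load('top2')['pixels'];cv2.imwrite('pics/t2c.png',cv2.resize(im[120:280,170:370],None,fx=3.7,fy=3.7,interpolation=cv2.INTER_CUBIC))
# small loupe handle
for t in('top0','scene0'):
    d=load(t);im=d['pixels'];W=cloud(d);hsv=cv2.cvtColor(im,cv2.COLOR_BGR2HSV)
    g=(abs(W[...,0]-.50)<.12)&(abs(W[...,1]+.335)<.05)&(W[...,2]<.04)
    h=g&(hsv[...,2]<85)
    n,l,st,ce=cv2.connectedComponentsWithStats(h.astype(np.uint8));i=1+np.argmax(st[1:,4]);print(t,st[i])
    vs,us=np.nonzero(l==i)
    P=np.array([ray(d,u,v,.014)[:2] for u,v in zip(us,vs)])
    print('z med',np.median(W[l==i][:,2]))
    c0=np.array([.5635,-.323]);
    H=P[np.linalg.norm(P-c0,axis=1)>.042]
    vx,vy,x,y=cv2.fitLine(H.astype(np.float32),cv2.DIST_L2,0,.01,.01).ravel()
    if vx<0:vx,vy=-vx,-vy
    e=(H-[x,y])@[vx,vy];e.sort();w=(H-[x,y])@[-vy,vx]
    print('yaw',np.arctan2(vy,vx),'centroid',x,y,'far end',[x+vx*e[0],y+vy*e[0]],'w',np.percentile(w,[3,97]))
    sub=(hsv[...,1]<60)&(hsv[...,2]>110)&(abs(W[...,0]-.563)<.04)&(abs(W[...,1]+.323)<.04)
    cc=max(cv2.findContours(sub.astype(np.uint8),0,2)[0],key=cv2.contourArea)
    Q=np.array([ray(d,u,v,.008)[:2] for u,v in cc[:,0]])
    c,r=cv2.minEnclosingCircle((Q*1000).astype(np.float32));print('lens',c,r,Q.mean(0))
    c=np.array(c)/1000; print('lens off line',(c-[x,y])@[-vy,vx],'grip',c-.08*np.array([vx,vy]))
E
python3 m3.py
```

```text
handle 80
[[-179.    4.   71.]
 [-176.   -3.   82.]
 [-172.   -8.   78.]
 [-168.    5.   76.]
 [-165.    6.   76.]
 [-162.    0.   76.]
 [-158.   -5.   81.]
 [-154.    8.   76.]
 [-150.    9.   72.]
 [-147.    6.   74.]]
handle 281
[[-177.    5.   77.]
 [-166.    8.   76.]
 [-157.    3.   79.]
 [-147.   11.   71.]
 [-137.    2.   79.]
 [-128.   -1.   81.]
 [-119.    9.   76.]
 [-110.   10.   70.]
 [-102.    8.   81.]
 [ -97.   -6.   74.]
 [ -85.    9.   73.]]
top0 [339 235  12  29 172]
z med 0.019274454483865
yaw 0.17574733 centroid 0.4718629 -0.33838004 far end [np.float64(0.4311262070341025), np.float64(-0.3456140386514436)] w [-0.00953694  0.00902025]
lens (564.0130615234375, -323.5773010253906) 27.387771606445312 [ 0.56367369 -0.32388269]
lens off line -0.0015371821005465756 grip [ 0.48524537 -0.33756482]
scene0 [254 169  32  24 184]
z med 0.017795332825806143
yaw 0.21815297 centroid 0.47212744 -0.33413646 far end [np.float64(0.4249803138546621), np.float64(-0.34458806984691265)] w [-0.01063739  0.010131  ]
lens (567.4200439453125, -321.8428955078125) 26.624542236328125 [ 0.56767928 -0.32215071]
lens off line -0.008621679175681607 grip [ 0.48931614 -0.33915704]
```

View pics/s2c.png

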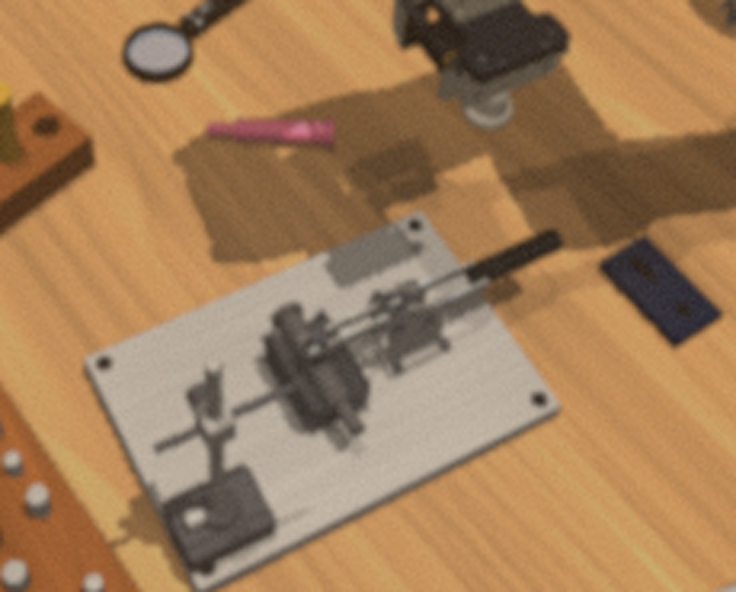

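View pics/t2c.png

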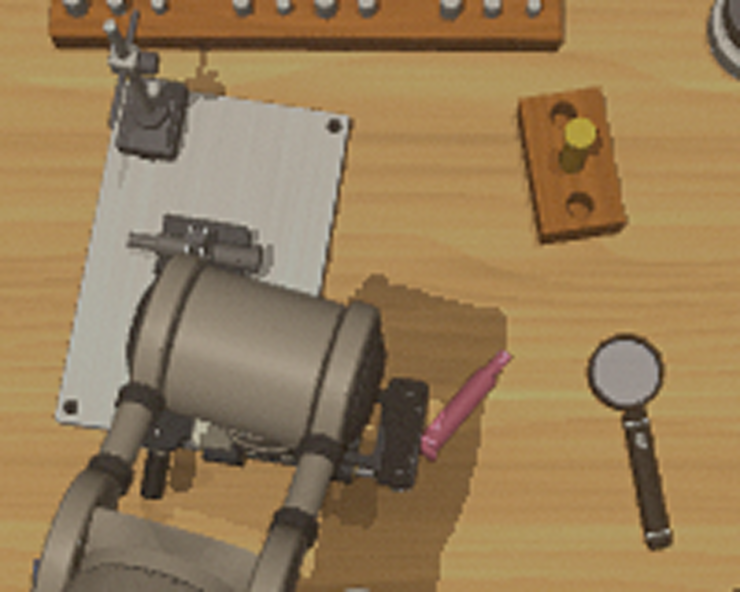

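The clamp handle reads level in both views: grip top z is about 77–80 mm along its length, and the bar sits over the punch. Next I'll go to the small loupe's handle at (0.4855,-0.3375), yaw 0.18.

Request:
step_arm(series=[[1,0,-0.93,0,0.35],[1,0,-0.93,0,0.35],[1,0,-0.93,0,0.35],[1,0,-0.93,0,0.35],[1,0,-0.93,0,0.35],[1,0,-0.93,0,0.35],[1,0,-0.93,0,0.35],[1,0,-0.93,0,0.35],[1,0,-0.93,0,0.35],[1,0,-0.93,0,0.35],[1,0,-0.93,0,0.35],[1,-0.1,-0.93,0,0.35]])

```text
time: 7.55
tool_pos: [0.4861, -0.3348, 0.1937]
tool_rot: [-3.14, 0.001, 0.187]
contact_force: [0.4, 0.8, 0.1]
opening: 0.0918
```

Request:
step_arm(series=[[1,0,0,-1,0],[1,0,0,-1,0],[1,0,0,-1,0],[1,0,0,-1,0],[1,0,0,-1,0],[1,0,0,-0.5,0],[1,0,0,0,0]])

```text
time: 8.25
tool_pos: [0.4851, -0.3335, 0.0549]
tool_rot: [-3.138, 0.003, 0.185]
contact_force: [-0.3, 0.1, -0.2]
opening: 0.0923
```

Run:
```python
from h import *
d=grab('scene','s3');s=sensors.observe();print(s['tool_pos'],s['tool_rot'])
cv2.imwrite('pics/s3c.png',cv2.resize(d['pixels'][80:240,180:380],None,fx=3.7,fy=3.7,interpolation=cv2.INTER_CUBIC))
```

```text
[ 0.48592615 -0.33432509  0.05647049] [-3.14006279e+00  1.13568517e-03  1.85320380e-01]
```

View pics/s3c.png

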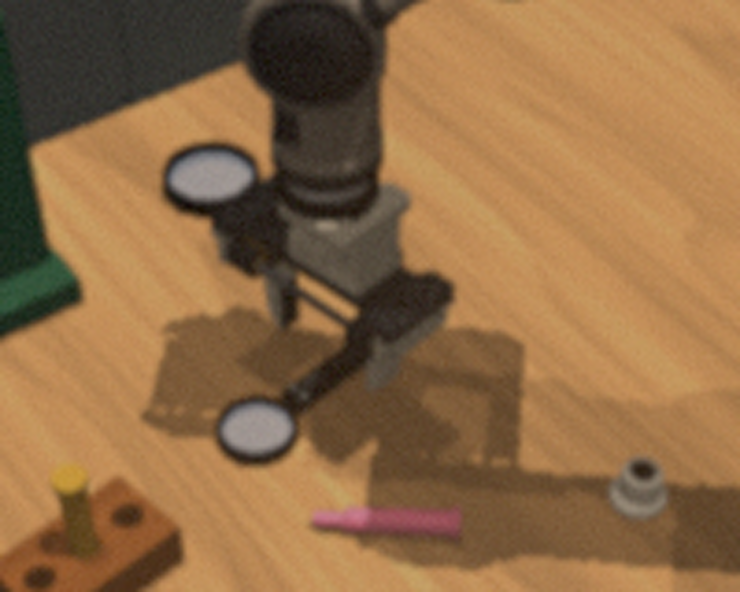

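Request:
step_arm(series=[[1,0,-0.1,-0.7,0],[1,0,0,-0.5,0],[1,0,0,-0.2,0],[1,0,0,0,0]])

```text
time: 8.7
tool_pos: [0.4859, -0.3372, 0.0218]
tool_rot: [-3.141, 0.001, 0.185]
contact_force: [0.5, 0.2, -0.4]
opening: 0.0921
```

Request:
step_arm(series=[[0.35,0,0,0,0],[0.3,0,0,0,0],[0.25,0,0,0,0],[0,0,0,0,0],[0,0,0,0,0],[0,0,0,0,0]], squeeze=30)

```text
time: 9.3
tool_pos: [0.4861, -0.3375, 0.0221]
tool_rot: [3.141, -0.0, 0.185]
contact_force: [0.1, 0.6, -0.5]
opening: 0.0483
```

Request:
step_arm(series=[[0,0,0,0,0],[0,0,0,0,0],[0,0,0,0,0],[0,0,0,0,0],[0,0,0,0,0],[0,0,0,0,0]])

```text
time: 9.9
tool_pos: [0.486, -0.3375, 0.022]
tool_rot: [-3.142, 0.0, 0.185]
contact_force: [-0.2, -0.3, 1.0]
opening: 0.0196
```

Request:
step_arm(series=[[0,0,0,0.3,0],[0,0,0,0.6,0],[0,0,0,1,0],[0,0,0,1,0],[0,0,0,1,0],[0,0,0,1,0],[0,0,0,1,0],[0,0,0,1,0],[0,0,0,0.6,0],[0,0,0,0,0],[0,0,0,0,0]], squeeze=40)

```text
time: 11.0
tool_pos: [0.4858, -0.3373, 0.2092]
tool_rot: [-3.141, 0.0, 0.185]
contact_force: [0.2, 0.2, -1.5]
opening: 0.0196
```

```bash
cat > m4.py <<'E'
import sys
from h import *
s=sensors.observe();tp=s['tool_pos'];yaw=s['tool_rot'][2];tag=sys.argv[1]
print(tp,s['tool_rot'],s['opening'])
v=np.array([np.cos(yaw),np.sin(yaw)])
g=tp+np.r_[.08*v,-.015]
for n in('scene','top'):
    d=grab(n,n+tag);W=cloud(d);hsv=cv2.cvtColor(d['pixels'],cv2.COLOR_BGR2HSV)
    u,w=proj(d,g);print(n,'pred lens px',u,w)
    u,w=int(u),int(w);im=d['pixels'][max(0,w-60):w+60,max(0,u-75):u+75]
    cv2.imwrite(f'pics/{n}{tag}c.png',cv2.resize(im,None,fx=5,fy=5,interpolation=cv2.INTER_CUBIC))
    m=(W[...,2]>g[2]-.06)&(np.hypot(W[...,0]-tp[0]-.08*v[0],W[...,1]-tp[1]-.08*v[1])<.05)&(W[...,2]<g[2]+.03)
    p=W[m]; print('near pts',len(p),'z pct',np.nanpercentile(p[:,2],[5,25,50,75,95]).round(4))
    A=np.c_[p[:,:2]-g[:2],np.ones(len(p))];k=np.linalg.lstsq(A,p[:,2],rcond=None)[0];print('plane',k)
    pts=cv2.minEnclosingCircle((p[:,:2]*1000).astype(np.float32));print('circ',pts,(p[:,:2].mean(0)-tp[:2])@np.c_[v,[-v[1],v[0]]])
E
python3 m4.py 4
```

```text
[ 0.48580423 -0.33731161  0.20922508] [-3.14146373e+00  2.45570746e-04  1.84979735e-01] 0.019646226290174457
scene pred lens px 246.1309160224958 146.44595377749903
near pts 488 z pct [0.1908 0.1948 0.1966 0.2002 0.2063]
plane [-0.08150497 -0.04425266  0.1973259 ]
circ ((556.94140625, -321.7503662109375), 42.70632553100586) [0.07787759 0.00241442]
top pred lens px 346.59560543443115 208.57572609096508
near pts 100 z pct [0.19   0.1925 0.1952 0.1986 0.2036]
plane [0.05168288 0.03295146 0.19466227]
circ ((564.602294921875, -321.7983703613281), 31.460182189941406) [0.09301053 0.01488877]
```

View pics/scene4c.png

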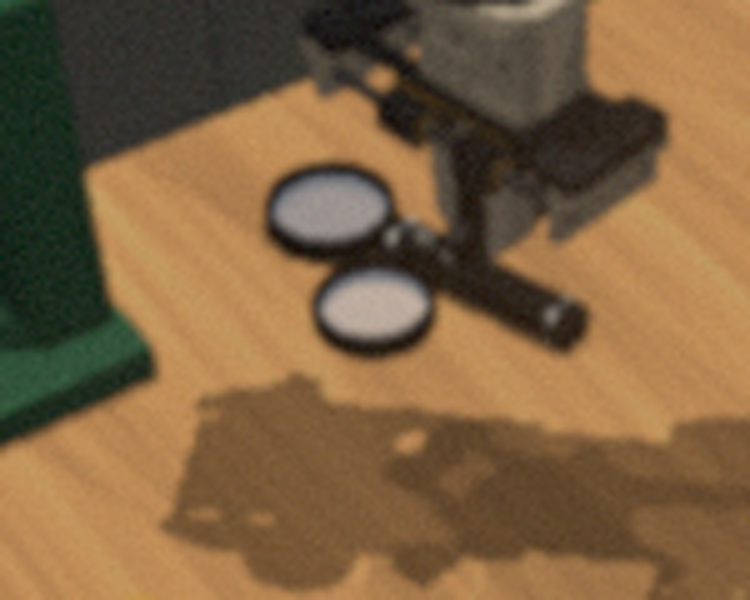

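View pics/top4c.png

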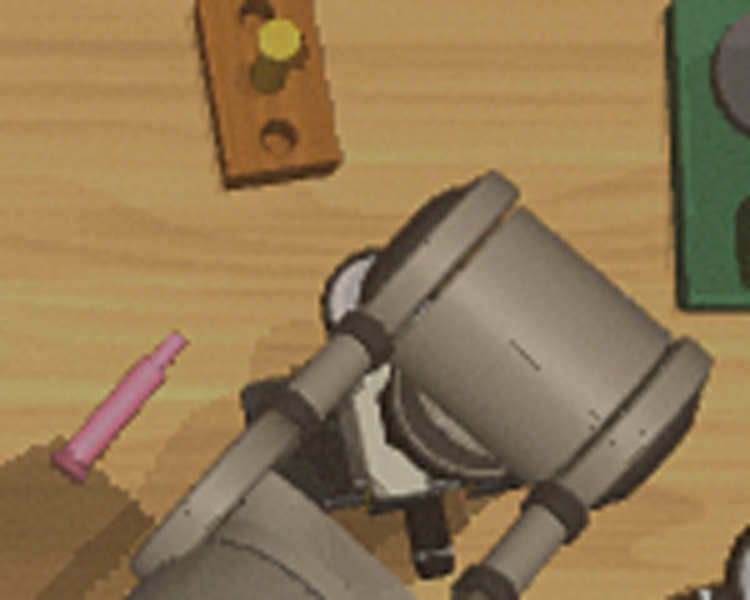

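Scene crop: the small loupe hangs level in the jaws, with its lens at about (246,147) px, as predicted. Now I'll measure the punch tip and scriber tip finely.

Run:
```python
from h import *
a=load('top0')['pixels'][128:200,185:245];b=load('scene2')['pixels'][270:345,235:325]
cv2.imwrite('pics/z1.png',cv2.resize(a,None,fx=8,fy=8,interpolation=cv2.INTER_CUBIC))
cv2.imwrite('pics/z2.png',cv2.resize(b,None,fx=8,fy=8,interpolation=cv2.INTER_CUBIC))
```

```text
(no output)
```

View pics/z1.png

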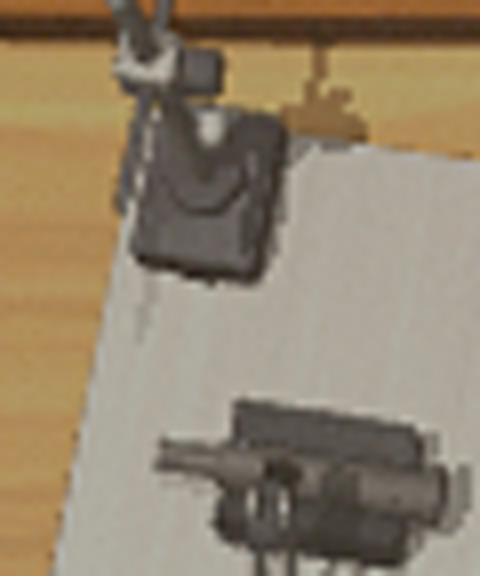

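View pics/z2.png

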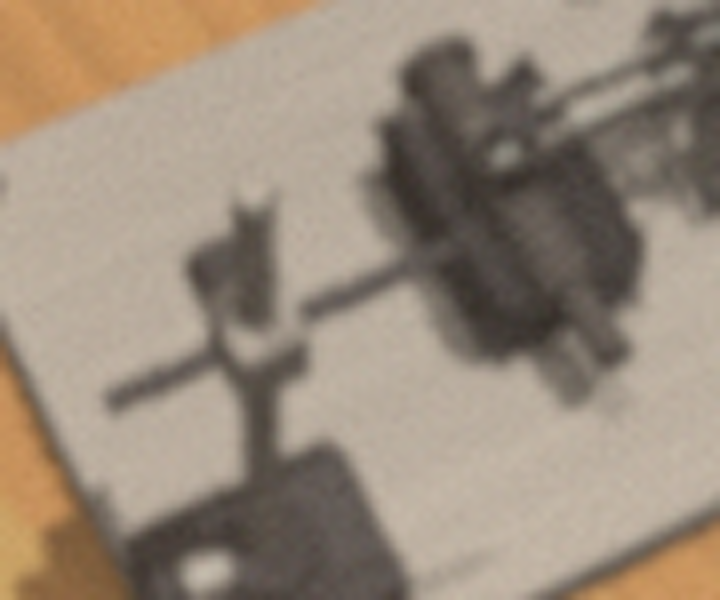

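```bash
cat > tri.py <<'E'
from h import *
from m2 import fx
def Pm(d):
    T=np.linalg.inv(d['pose']);return d['camera_matrix']@T[:3]
def tri(a,b,pa,pb):
    X=cv2.triangulatePoints(Pm(a),Pm(b),np.array(pa,float).reshape(2,1),np.array(pb,float).reshape(2,1)).ravel();X=X[:3]/X[3]
    return X,proj(a,X)-pa,proj(b,X)-pb
E
python3 - <<'E'
from tri import *
a=load('top0');b=load('scene2')
for nm,pa,pb,h in(('scr',(200.5,154),(292,300),.172),('punch',(204.8,185),(312.3,313.5),.048)):
    X,e,f=tri(a,b,pa,pb);print(nm,X.round(4),e.round(1),f.round(1),fx(X).round(1)); print('  at h',ray(a,*pa,h).round(4),ray(b,*pb,h).round(4),fx(ray(a,*pa,h)).round(1),fx(ray(b,*pb,h)).round(1))
# rod depth samples
for t,(lo,hi) in(('top0',0),('scene2',0)) if 0 else (('top0',(0,0)),('scene0',(0,0)),('scene2',(0,0)),('top2',(0,0))):
    d=load(t);W=cloud(d);F=fx(W)
    g=(F[...,2]>120)&(F[...,2]<230)&(F[...,0]>70)&(F[...,0]<195)&(F[...,1]>50)&(F[...,1]<80)&((F[...,0]<122)|(F[...,0]>158))
    p=F[g];print(t,len(p),np.median(p,0).round(1),p[:,0].min().round(1),p[:,2].std().round(1), np.polyfit(p[:,0],p[:,1],1))
# plate screws scene check: plate rect in scene
d=load('scene0');hsv=cv2.cvtColor(d['pixels'],cv2.COLOR_BGR2HSV);F=fx(cloud(d))
m=((hsv[...,1]<60)&(hsv[...,2]>110)&(abs(F[...,2]-18)<8)).astype(np.uint8);m=cv2.morphologyEx(m,cv2.MORPH_CLOSE,np.ones((7,7)))
m[:, :215]=0;m[:,385:]=0;m[:240]=0;m[365:]=0
c=max(cv2.findContours(m,0,2)[0],key=cv2.contourArea)
P=np.array([ray(d,u,v,.018)[:2]*1000 for u,v in c[:,0]],np.float32);print(cv2.minAreaRect(P))
E
```

```text
scr [0.7247 0.086  0.1682] [-0.2  0.1] [-0.4 -0.1] [ 88.4  64.6 168.2]
  at h [0.7239 0.0849 0.172 ] [0.7255 0.0882 0.172 ] [ 87.8  63.4 172. ] [ 88.9  66.9 172. ]
punch [0.6653 0.0907 0.0445] [-0.  0.] [-0. -0.] [29.  60.3 44.5]
  at h [0.6645 0.09   0.048 ] [0.6665 0.092  0.048 ] [28.3 59.5 48. ] [30.  61.7 48. ]
top0 42 [117.2  64.2 176.7] 86.9 2.4 [-1.13359950e-02  6.57423862e+01]
scene0 95 [120.6  67.8 176.5] 87.4 1.6 [-1.04358325e-02  6.91248461e+01]
scene2 97 [121.2  67.9 176.2] 86.8 1.6 [-1.25872419e-02  6.93789610e+01]
top2 42 [117.9  64.4 175.1] 87.0 2.7 [-1.00381610e-02  6.58422952e+01]
((657.5128173828125, 35.762550354003906), (199.7133026123047, 298.1250915527344), 81.35567474365234)
```

Both views agree to within 2–3 mm: punch tip about (0.6655, 0.091), scriber tip about (0.725, 0.087) at z≈0.172–0.174. The lens goes to z 0.173, so the TCP target is about (0.586, 0.076, 0.1885).

Request:
step_arm(series=[[0,0.1,0.4,0.1,0],[0,0.2,0.8,0.1,0],[0,0.2,0.82,0.1,0],[0,0.2,0.82,0.1,0],[0,0.2,0.82,0.1,0],[0,0.2,0.82,0,0],[0,0.2,0.82,0,0],[0,0.2,0.82,0,0],[0,0.2,0.82,0,0],[0,0.2,0.82,0,0],[0,0.2,0.82,0,0]])

```text
time: 12.2
tool_pos: [0.5384, -0.1213, 0.2214]
tool_rot: [-3.141, 0.001, 0.185]
contact_force: [0.3, 0.6, -2.4]
opening: 0.0199
```

Request:
step_arm(series=[[0,0.2,0.82,0,0],[0,0.2,0.82,0,0],[0,0.2,0.82,0,0],[0,0.2,0.82,0,0],[0,0.2,0.82,0,0],[0,0.2,0.82,0,0],[0,0.2,0.82,0,0],[0,0.2,0.82,0,0],[0,0.2,0.8,0,0],[0,0.2,0.4,0,0],[0,0.1,0.2,0,0],[0,0,0,0,0]])

```text
time: 13.4
tool_pos: [0.5911, 0.0763, 0.2216]
tool_rot: [3.142, 0.001, 0.186]
contact_force: [0.3, -0.1, -2.1]
opening: 0.0196
```

```bash
python3 m4.py 5
```

```text
[0.59107557 0.07634193 0.2216344 ] [3.14151659e+00 6.08511634e-04 1.85698751e-01] 0.019585515490247625
scene pred lens px 316.0441213066 277.67343205539646
near pts 928 z pct [0.2052 0.2075 0.209  0.2126 0.2188]
plane [-0.08754812 -0.02936172  0.21000804]
circ ((662.0235595703125, 91.51178741455078), 42.2771110534668) [0.07858365 0.00162724]
top pred lens px 195.37040837886957 169.11783838043215
near pts 0 z pct nan
plane [0. 0. 0.]
circ ((0.0, 0.0), 0.0) [nan nan]
  return np.nanmean(a, axis, out=out, keepdims=keepdims)
m4.py:15: RuntimeWarning: Mean of empty slice.
  pts=cv2.minEnclosingCircle((p[:,:2]*1000).astype(np.float32));print('circ',pts,(p[:,:2].mean(0)-tp[:2])@np.c_[v,[-v[1],v[0]]])
  ret = um.true_divide(
```

View pics/scene5c.png

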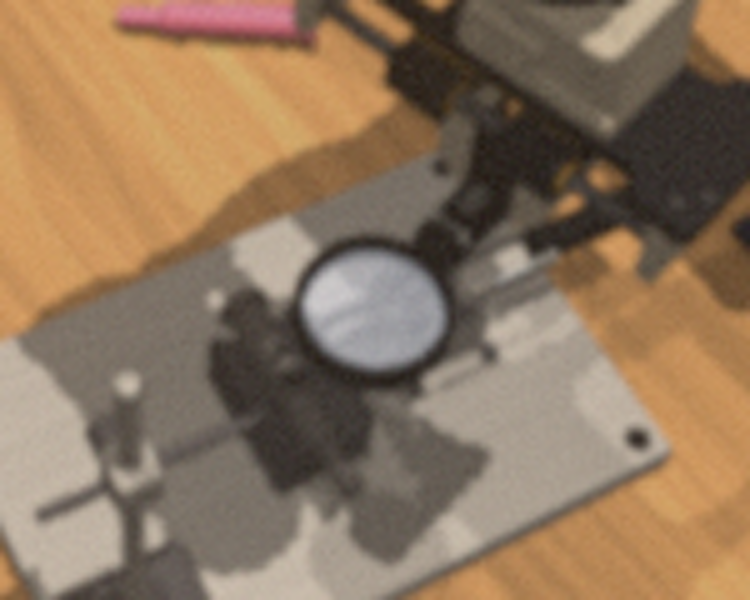

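View pics/top5c.png

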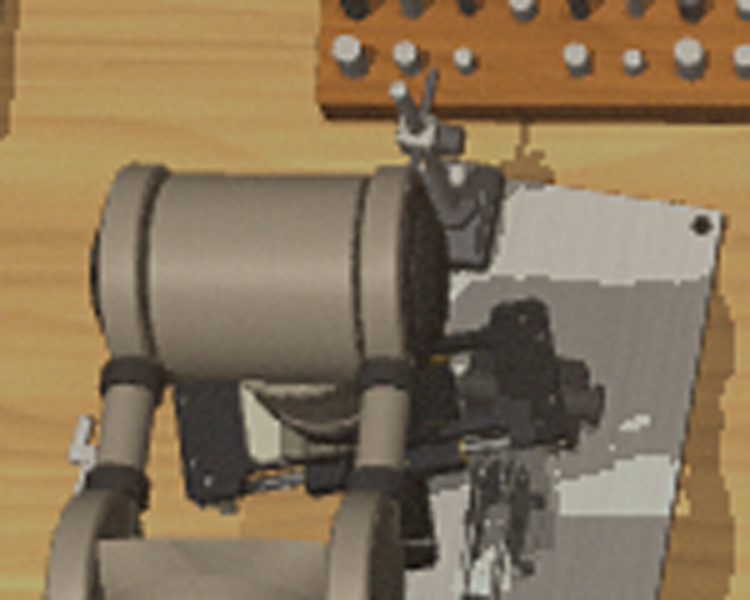

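```bash
cat > m5.py <<'E'
import sys
from tri import *
tag=sys.argv[1]
d=load('scene'+tag);s=sensors.observe();tp=s['tool_pos'];yaw=s['tool_rot'][2];v=np.array([np.cos(yaw),np.sin(yaw)])
hsv=cv2.cvtColor(d['pixels'],cv2.COLOR_BGR2HSV);zl=tp[2]-.015
u0,v0=proj(d,np.r_[tp[:2]+.08*v,zl]).astype(int)
box=np.zeros(hsv.shape[:2],np.uint8);box[v0-20:v0+24,u0-24:u0+24]=1
b,g,r=[d['pixels'][...,i].astype(int) for i in range(3)]
W=cloud(d)
near=box.astype(bool)&(W[...,2]>zl-.02)&(W[...,2]<zl+.025)
dk=near&(np.hypot(W[...,0]-tp[0]-.08*v[0],W[...,1]-tp[1]-.08*v[1])<.037)
vs,us=np.nonzero(dk)
lens=dk&(hsv[...,2]>110);lens=cv2.morphologyEx(lens.astype(np.uint8),cv2.MORPH_OPEN,np.ones((3,3)))
c=max(cv2.findContours(lens,0,2)[0],key=cv2.contourArea);e=cv2.fitEllipse(c);print('lens ellipse',e)
p=W[lens>0];print('lens depth z med',np.median(p[:,2]),'mean xyz',p.mean(0).round(4),'n',len(p))
q=p-p.mean(0);k=np.linalg.lstsq(np.c_[q[:,:2],np.ones(len(q))],q[:,2],rcond=None)[0];print('tilt',k[:2].round(3))
R=ray(d,*e[0],zl+.002);print('lens ray xy',R.round(4),'along/lat from tcp',((R[:2]-tp[:2])@v).round(4),((R[:2]-tp[:2])@[-v[1],v[0]]).round(4),'tcp',tp.round(4))
F=fx(W);gm=(F[...,2]>140)&(F[...,2]<230)&(F[...,0]>125)&(F[...,0]<195)&(F[...,1]>50)&(F[...,1]<80)&((F[...,0]>160))
print('scriber surf z',np.median(W[gm][:,2]),gm.sum())
# handle
h=near*0
E
python3 m5.py 5
```

```text
lens ellipse ((315.62188720703125, 278.6625671386719), (22.389934539794922, 26.627246856689453), 101.08210754394531)
lens depth z med 0.20824569074038213 mean xyz [0.6727 0.0928 0.2084] n 504
tilt [0.021 0.022]
lens ray xy [0.6727 0.0933 0.2088] along/lat from tcp 0.0837 0.0026 tcp [0.5909 0.0754 0.2218]
scriber surf z 0.17623731306034585 43
```

Request:
step_arm(series=[[0,-0.1,0,-0.3,0],[0,-0.11,0,-0.4,0],[0,0,0,-0.4,0],[0,0,0,-0.22,0],[0,0,0,0,0],[0,0,0,0,0],[0,0,0,0,0]])

```text
time: 14.2
tool_pos: [0.5861, 0.076, 0.1894]
tool_rot: [3.141, -0.001, 0.185]
contact_force: [0.9, -0.2, -1.5]
opening: 0.0193
```

```bash
python3 m4.py 6 2>/dev/null|head -2; python3 m5.py 6;  python3 - <<'E'
from h import *
print(sensors.observe()['contact_force'])
im=load('scene6')['pixels'];cv2.imwrite('pics/s6.png',cv2.resize(im[170:390,200:440],None,fx=2.7,fy=2.7,interpolation=cv2.INTER_CUBIC))
E
```

```text
[0.58611748 0.07598266 0.18938939] [ 3.14132308e+00 -8.19595424e-04  1.85019326e-01] 0.019262618934784412
scene pred lens px 316.6552549409823 284.50328126297177
lens ellipse ((316.24798583984375, 285.5002746582031), (21.431575775146484, 25.849010467529297), 101.01317596435547)
lens depth z med 0.1761397068435021 mean xyz [0.6676 0.0922 0.1762] n 475
tilt [0.027 0.012]
lens ray xy [0.6677 0.0928 0.1764] along/lat from tcp 0.0833 0.0015 tcp [0.5861 0.076  0.1894]
scriber surf z 0.17677016476280294 41
[ 0.76905856  0.77199031 -2.55546379]
```

View pics/s6.png

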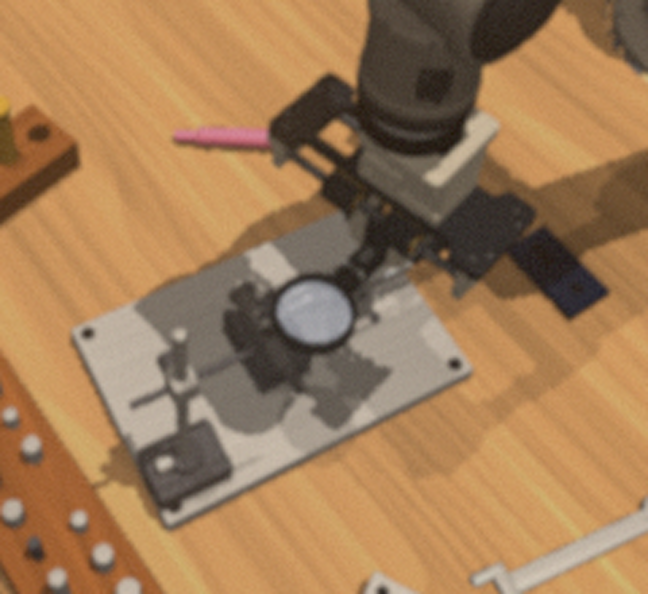

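Scene view: the lens centre is at (316,285.5), which casts to (0.6677,0.0928). The punch tip from the same camera is (0.6665,0.092). Lens and scriber surfaces both read z≈0.176, so I'll settle briefly and hand in.

Request:
step_arm(series=[[0,0,0,0,0],[0,0,0,0,0],[0,0,0,0,0],[0,0,0,0,0]])

```text
time: 14.7
tool_pos: [0.5858, 0.076, 0.1891]
tool_rot: [3.141, -0.0, 0.185]
contact_force: [0.4, 0.1, -1.8]
opening: 0.0195
```

Run:
```python
from h import *
from m2 import fx
from cell import hand_in
d=grab('scene','s7');F=fx(cloud(d));g=(F[...,0]<-100)&(F[...,0]>-190)&(abs(F[...,1])<15)&(F[...,2]>45)&(F[...,2]<95)
p=F[g];print(len(p),np.polyfit(p[:,0],p[:,2],1) if len(p)>3 else '')
s=sensors.observe();print(s['time'],s['tool_pos'],s['opening'],abs(s['qvel']).max())
print(hand_in())
```

```text
49 [-0.11283227 60.76039673]
14.75 [0.58578733 0.07601049 0.18896855] 0.0194258356842347 0.0022756021971978325
the job is handed in; nothing more can be done
None
```

The job is handed in at 14.75 s. The clamp is closed on the punch, and the arm is holding the small loupe level over the end of the punch's thin point.

- **Clamp:** I pushed the handle down onto its stop with about 19 N, then released it. Afterwards both cameras showed it level. A last check, with the handle half hidden by the gripper (49 points), gave a slope of -0.11. That would be above the 0.08 limit if it were a raised handle. I did not trust it because most of those points lie on the grip's side, and I did not look again.
- **Lens position:** In the scene camera the lens is about 1.4 mm from the punch tip seen from above, and about 0.4 mm by the arm's own position. The two cameras differ by about 2–3 mm at the tip and by up to about 6 mm on the plate, so I used their average. The top camera could not see the lens at the end.
- **Lens height:** The lens surface reads 176.1 mm and the scriber rod surface about 176.5 mm, which puts both centres near 174 mm. Triangulating the scriber tip alone gave 168 mm. The same method put the punch tip 3.5 mm too low, so I trusted the depth reading.
- **Grip and steadiness:** Measured lens tilt was under 0.03 rad and the arm was still. The force on the tool was only about the loupe's own weight.
- **Other tools:** The gauge looked unmoved in the last pictures. I could not see the punch tip at the end because the lens and gripper covered it.

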